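Load the reagent caddy of the analyser

TASK

Load the reagent caddy: stand each of the four capped bottles (wide round, slim round, square, oblong) in the seat of the caddy cut in its own outline, right down on the seat's floor, in any order. Leave the two uncapped look-alikes standing where they are, and keep every bottle upright throughout.

Things in the scene. Friction and masses are not known exactly. Their poses are not given: they have to be found in the camera images.
- wide_bottle: Wide round reagent bottle, sizes in mm. Has a ridged grey screw cap, diameter 36, whose top is 78 above the foot. Body a cylinder of diameter 52, straight-sided to 47 above the foot, then a shoulder to 54. White plastic, loose, 35 to 130 g, stands on the bench. Goes into seat_wide. Origin: centre of its underside, z upright.
- square_bottle: Square reagent bottle, sizes in mm. Has a ridged grey screw cap, diameter 36, whose top is 78 above the foot. Body 44 x 44 (sides along its x and y, edges rounded), straight-sided to 47 above the foot, then a shoulder to 54. White plastic, loose, 35 to 130 g, stands on the bench. Goes into seat_square. Origin: centre of its underside, z upright.
- slim_bottle: Slim round reagent bottle, sizes in mm. Has a ridged grey screw cap, diameter 22, whose top is 78 above the foot. Body a cylinder of diameter 28, straight-sided to 47 above the foot, then a shoulder to 54. White plastic, loose, 35 to 130 g, stands on the bench. Goes into seat_slim. Origin: centre of its underside, z upright.
- oblong_bottle: Oblong reagent bottle, sizes in mm. Has a ridged grey screw cap, diameter 24, whose top is 78 above the foot. Body 60 long (its x) and 28 thick (its y), straight-sided to 47 above the foot, then a shoulder to 54. White plastic, loose, 35 to 130 g, stands on the bench. Goes into seat_oblong. Origin: centre of its underside, z upright.
- open_wide_bottle: Look-alike of the wide round bottle, sizes in mm. No cap: a bare white neck, diameter 30, with a dark mouth, top 72 above the foot; white plastic body like wide_bottle (diameter 52, straight to 47, shoulder to 54). Does not belong in the caddy. Loose, stands on the bench. Origin: centre of its underside, z upright.
- open_square_bottle: Look-alike of the square bottle, sizes in mm. No cap: a bare white neck, diameter 30, with a dark mouth, top 72 above the foot; white plastic body like square_bottle (44 x 44, straight to 47, shoulder to 54). Does not belong in the caddy. Loose, stands on the bench. Origin: centre of its underside, z upright.
- seat_wide: Large round seat, sizes in mm. Aluminium block 92 x 92 x 16 fixed in the caddy, with a dark-floored recess 10 deep: round, diameter 68. Origin: centre of the block's underside, z up; recess centred on it, floor 6 and rim 16 above it (11 and 21 above the bench). For wide_bottle. Caddy: fixed grey tray 198 x 198, walls 21 high; seats stand 2 by 2, 94 apart, order varies.
- seat_square: Square seat in the caddy, sizes in mm. Aluminium block 92 x 92 x 16 fixed in the caddy, with a dark-floored recess 10 deep: 60 x 60, sides along its x and y. Origin: centre of the block's underside, z up; recess centred on it, floor 6 and rim 16 above it (11 and 21 above the bench). For square_bottle.
- seat_slim: Small round seat in the caddy, sizes in mm. Aluminium block 92 x 92 x 16 fixed in the caddy, with a dark-floored recess 10 deep: round, diameter 44. Origin: centre of the block's underside, z up; recess centred on it, floor 6 and rim 16 above it (11 and 21 above the bench). For slim_bottle.
- seat_oblong: Oblong seat in the caddy, sizes in mm. Aluminium block 92 x 92 x 16 fixed in the caddy, with a dark-floored recess 10 deep: 76 long (its x) and 44 wide (its y). Origin: centre of the block's underside, z up; recess centred on it, floor 6 and rim 16 above it (11 and 21 above the bench). For oblong_bottle.
There are look-alikes about, which are no part of the job. What is shaped like the open_square_bottle but pink, turquoise or yellow is not meant.

How it is judged:
By the outcome, as a careful person would: the job done as asked, in the order asked, and still so for the second after the job is handed in, with the robot touching nothing.
It also fails if it takes over 96 s, if anything falls off the work surface, if the arm or the gripper's body presses on something with over 40 N, if the wrist force passes 120 N, or if a joint passes its speed limit or range.

ROBOT

A 6-joint arm with a two-finger parallel gripper is mounted at the origin on the work surface. World frame = base frame: x ahead of the robot, y to its left, z up, the work surface at z = 0. Lengths are in m, angles in degrees, forces in N, time in s.
With the tool pointing down it reaches from about 0.35 to 0.975 m from the base axis. Payload 17.4 kg.
Tool frame: the origin (TCP) lies at the very end of the fingers, on their centre line; the grasp point (between the pads) lies 19 mm behind it; z points along the fingers, x is the direction in which the jaws open and shut, and the axes are right-handed (so a half turn about z gives the same grasp; the last joint's range is limited). The gripper opens to 85 mm and grips with 20 to 120 N. Pads are 22 mm wide; open, the fingers measure 114 mm over their backs; the gripper's body (76 mm by 85 mm) begins 54 mm behind the grasp point. The pads swing forward as they close: fully open they stand 13 mm farther back than shut.
Start: joints at [-77.968, 6.646, 82.598, -0, 90.757, -2.166], TCP at [0.166, -0.654, 0.231] pointing down, gripper open.
Joint ranges: [-162.19, 162.19], [-47.58, 125.68], [4.15, 143.07], [-65.23, 245.23], [0.69, 171.88], [-170.13, 170.13]. Speed limits (degrees/s): [108.29, 108.29, 127.2, 180, 180, 180].

INTERFACE

Orientations are given as a 3x3 rotation matrix whose columns are the frame's x, y, z axes.
In Python, from plant import state, get_image, camera_info, finish_job gives the robot as it stands. The module is installed in compiled form; this text tells all that it offers.
- The arm moves only by the tool play_rows, never from a script. Its argument "plan" is one flat list of numbers, 7 for each row, row after row: the closure, from -1 (fully open) to 1 (shut), then the shift along the tool's x, y, z in cm, then the turn, a rotation vector about the tool's x, y, z in degrees. In form: [jaw, dx, dy, dz, wx, wy, wz, jaw, dx, dy, dz, wx, wy, wz, ...]. A call has exactly 10 rows; each row shifts and turns the commanded pose from where the row before left it, along the tool's axes as they then stand; what a row does not reach is not made up. A row lasts 1/12 s, in which the tool goes at most 41.7 mm and 7.16 degrees, less where a joint would pass 70% of its speed; a pose out of reach is approached as far as the arm can. A call is refused whole if a number of a shift passes 4.17 or a number of a turn 7.16, either way. A call with a gripper value outside its range is refused whole. The fingers move at their own pace and stop on an object; "squeeze" is the grip in N (left out, the last holds). Time passes only in rows, so rows that do not move let the fingers close, or fill a call up. It gives the time, the measured TCP pose, the force and the opening at its end, in the units of the state.
- state(): the state, without advancing time (a new reading comes with each control period).
- get_image(name): name is "scene" or "top" or "wrist"; returns the picture (400x640x3 uint8, red, green, blue); there is no depth.
- camera_info(name): a dict with "mtx" (3x3 intrinsics, pixels), "world_from_camera" (4x4, takes a point from camera to world coordinates); the wrist camera has in their place "hand_eye" (4x4, takes a point from camera to tool coordinates, whose origin is the TCP and whose axes are the tool frame's). Camera axes: x right, y down, z forward; pixel columns grow to the right and rows downward; lengths in m; the calibration is good to about 2 mm. The wrist camera is an equidistant fisheye: a pixel r from the principal point sees the ray r / f radians off the axis. A picture is of the moment at which its call begins: read the wrist's pose just before it. camera_info takes no time and is no camera call.
- finish_job(): hands the job in, once; it reports no verdict.
The state is a dict: "clock": time; "joint_pos": joint angles; "joint_vel": joint speeds; "joint_efforts": joint torques, N m; "eef_pos": TCP position; "tool_rot": TCP orientation; "force": force on the tool from outside, world axes, zero at the start; "moment": the same for the moment, N m; "width": opening from 0.0 (shut) to 1.0 (fully open).
Only numpy, scipy, OpenCV 4.12 (cv2) and the standard library are available. Lean on these libraries where they do the work, as an engineer would, in place of code of your own. Each camera call takes 0.05 s, during which the arm holds its last target.

## Working session

There is one attempt and no reset: what is moved stays moved. The work goes in short steps, Python scripts to look and compute and a tool call to move; the robot and the scene stay as the last step left them, time stands still between calls to the robot, and variables do not carry over. Pictures are saved under pics/ and viewed, and the job is handed in when it is done.

Besides the shell and the picture viewer there is one more tool, called after "Call:" by a JSON object that holds its "method" and its "body". play_rows: Moves the arm, as the interface text tells. Its arguments: {"type":"object","properties":{"plan":{"type":"array","items":{"type":"number"}},"squeeze":{"type":"number"}},"required":["plan"]}

```bash
mkdir -p pics
python3 - <<'E'
from plant import *
import cv2
for n in ["scene","top","wrist"]:
    im=get_image(n); cv2.imwrite(f"pics/{n}0.png",im[:,:,::-1]); c=camera_info(n)
    for k,v in c.items(): print(n,k,v)
s=state(); print(s)
E
```

```text
scene mtx [[394.18024618   0.         325.15434027]
 [  0.         394.18024618 199.12120928]
 [  0.           0.           1.        ]]
scene world_from_camera [[-0.44740834  0.53062612 -0.71990395  1.21300017]
 [ 0.89415745  0.28120838 -0.34843119  0.3174554 ]
 [ 0.01755633 -0.79959851 -0.60027827  0.60172439]
 [ 0.          0.          0.          1.        ]]
top mtx [[383.83852809   0.         314.72588687]
 [  0.         383.83852809 199.40694236]
 [  0.           0.           1.        ]]
top world_from_camera [[ 0.01112201 -0.9916863   0.12819742  0.41494353]
 [-0.99947674 -0.01491941 -0.02869939  0.01675659]
 [ 0.03037342 -0.12781114 -0.99133333  1.01578158]
 [ 0.          0.          0.          1.        ]]
wrist mtx [[309.70691629   0.         319.05229507]
 [  0.         309.70691629 199.44958831]
 [  0.           0.           1.        ]]
wrist hand_eye [[ 9.99999993e-01 -1.09195983e-04  3.44427910e-05 -1.30153365e-04]
 [ 9.62285529e-05  9.64520326e-01  2.64008582e-01 -6.67871345e-02]
 [-6.20494486e-05 -2.64008577e-01  9.64520330e-01 -1.42585882e-01]
 [ 0.00000000e+00  0.00000000e+00  0.00000000e+00  1.00000000e+00]]
{'clock': 0.15, 'joint_pos': array([-7.79660796e+01,  6.66751933e+00,  8.26283205e+01, -2.50438232e-04,
        9.07555090e+01, -2.16769787e+00]), 'joint_vel': array([ 0.03743195, -0.03651357, -0.07915981, -0.06368368,  0.08902544,
        0.0912178 ]), 'joint_efforts': array([ 2.25381082e-03, -7.32508492e+01, -6.32847619e+01, -3.37253562e-05,
        4.94390843e-03, -3.89886438e-06]), 'eef_pos': array([ 0.16553799, -0.65423266,  0.23072038]), 'tool_rot': array([[ 2.45334628e-01, -9.69438437e-01, -1.91125160e-04],
       [-9.69438042e-01, -2.45334700e-01,  8.75599878e-04],
       [-8.95729811e-04, -2.95309693e-05, -9.99999598e-01]]), 'force': array([-0.69832914,  0.11412336,  0.86912547]), 'moment': array([ 0.05635259, -0.04368593,  0.0407491 ]), 'width': 0.9958676257122097}
```

View pics/top0.png

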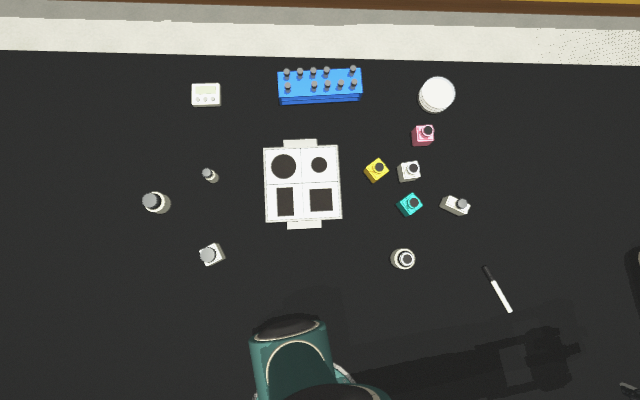

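View pics/scene0.png

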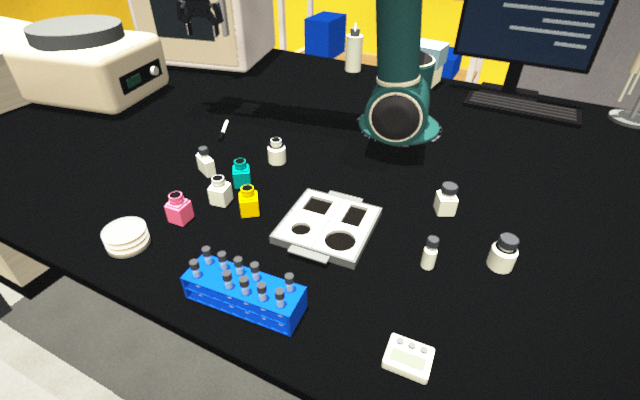

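View pics/wrist0.png

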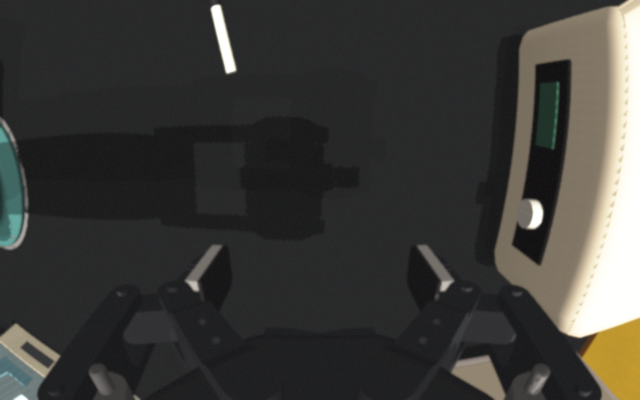

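```bash
cat > h.py <<'E'
import numpy as np, cv2
from plant import *
def ray(n,u,v,z,c=None):
    c=c or camera_info(n); K=c["mtx"];T=c["world_from_camera"]
    d=T[:3,:3]@np.linalg.inv(K)@np.array([u,v,1.]); o=T[:3,3]
    return o+d*(z-o[2])/d[2]
def proj(n,p):
    c=camera_info(n);T=c["world_from_camera"];q=T[:3,:3].T@(np.array(p)-T[:3,3]);q=c["mtx"]@q;return q[:2]/q[2]
E
python3 - <<'E'
import cv2,numpy as np
im=cv2.imread("pics/top0.png")
a=cv2.resize(im[155:275,130:240],None,fx=4,fy=4,interpolation=cv2.INTER_CUBIC)
b=cv2.resize(im[120:220,360:480],None,fx=4,fy=4,interpolation=cv2.INTER_CUBIC)
c=cv2.resize(im[130:240,250:355],None,fx=5,fy=5,interpolation=cv2.INTER_CUBIC)
cv2.imwrite("pics/ca.png",a);cv2.imwrite("pics/cb.png",b);cv2.imwrite("pics/cc.png",c)
s=cv2.imread("pics/scene0.png")
cv2.imwrite("pics/cs.png",cv2.resize(s[130:230,160:300],None,fx=5,fy=5,interpolation=cv2.INTER_CUBIC))
E
```

```text
(no output)
```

View pics/ca.png

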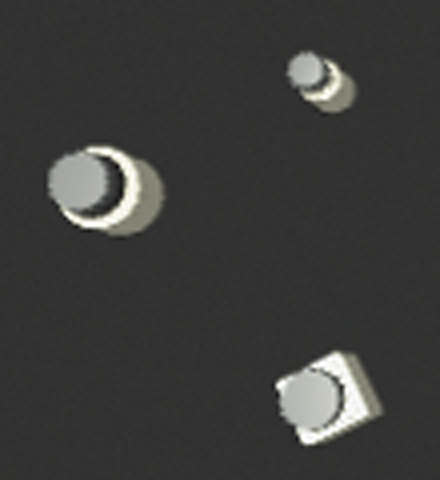

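View pics/cb.png

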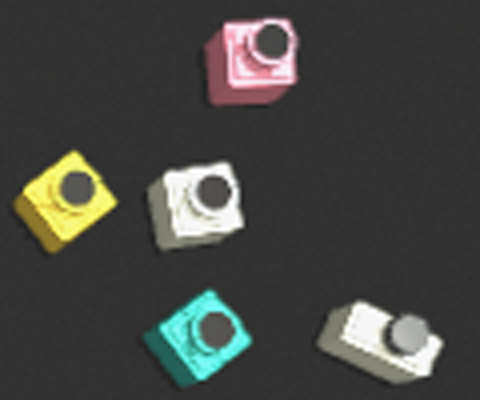

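View pics/cc.png

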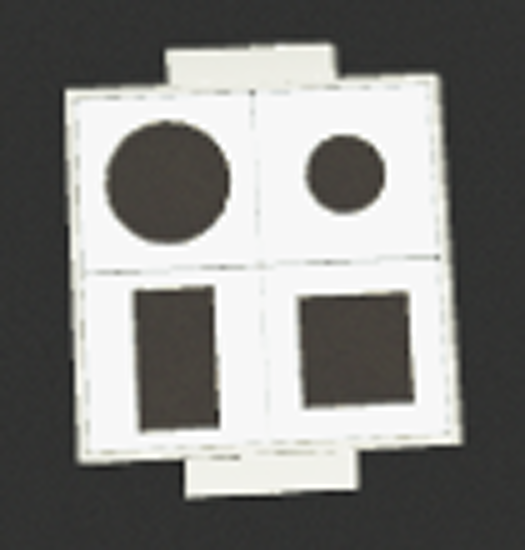

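View pics/cs.png

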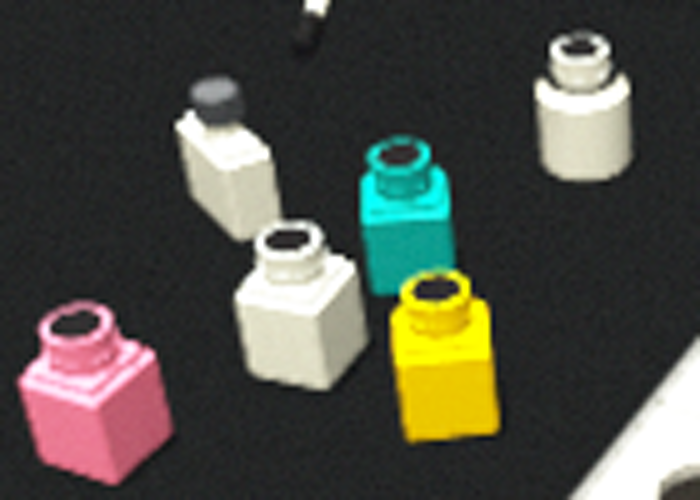

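```bash
cat > m.py <<'E'
from h import *
im=cv2.imread("pics/top0.png")
def full(ox,oy,k,x,y): return ox+(x+.5)/k-.5, oy+(y+.5)/k-.5
caps={"wide":full(130,155,4,79,182),"slim":full(130,155,4,306.5,71),"square":full(130,155,4,311.5,400),"oblong":full(360,120,4,408,334)}
for k,(u,v) in caps.items(): print(k,ray("top",u,v,.078).round(4))
g=im.min(axis=2)
# seats
sub=(g<150).astype(np.uint8)
n,l,st,ce=cv2.connectedComponentsWithStats(sub)
for i in range(n):
    if 100<st[i,4]<1200 and 260<ce[i][0]<345 and 135<ce[i][1]<230:
        cs,_=cv2.findContours((l==i).astype(np.uint8),0,2);r=cv2.minAreaRect(cs[0]+0)
        p=ray("top",*ce[i],.021)
        print("seat",ce[i].round(1),st[i,4],p.round(4),r[1])
# body tops
for nm,(x0,y0,x1,y1) in {"square":(195,240,230,270),"oblong":(435,190,475,218)}.items():
    m=(g[y0:y1,x0:x1]>95).astype(np.uint8)
    cs,_=cv2.findContours(m,0,2);c=max(cs,key=cv2.contourArea)+[x0,y0]
    r=cv2.minAreaRect(c);b=cv2.boxPoints(r);print(nm,r,[ray("top",*q,.04)[:2].round(3).tolist() for q in b])
    P=np.array([ray("top",*q,.04)[:2] for q in b])
    for i in range(4):
        d=P[(i+1)%4]-P[i];print(round(np.hypot(*d),3),round(np.degrees(np.arctan2(d[1],d[0])),1))
E
python3 m.py
```

```text
wide [0.5284 0.3918 0.078 ]
slim [0.5994 0.2579 0.078 ]
square [0.3988 0.2455 0.078 ]
oblong [ 0.5324 -0.3765  0.078 ]
seat [283.1 166. ] 487 [0.6312 0.0724 0.021 ] (24.0, 24.0)
seat [318.6 164.3] 199 [ 0.6375 -0.0213  0.021 ] (15.0, 15.0)
seat [284.9 201.4] 459 [0.5373 0.0658 0.021 ] (28.0, 16.0)
seat [320.7 199.5] 493 [ 0.5435 -0.0277  0.021 ] (22.172304153442383, 22.122364044189453)
square ((210.6000213623047, 254.20004272460938), (18.782970428466797, 22.36067771911621), 63.43495178222656) [[0.407, 0.283], [0.433, 0.234], [0.391, 0.212], [0.366, 0.26]]
0.055 -62.4
0.047 -151.4
0.054 117.4
0.047 29.0
oblong ((455.1724548339844, 204.43106079101562), (28.493501663208008, 16.93853187561035), 23.198591232299805) [[0.527, -0.332], [0.568, -0.351], [0.54, -0.419], [0.499, -0.4]]
0.045 -24.6
0.073 -112.7
0.045 154.9
0.073 67.3
```

```bash
cat >> h.py <<'E'
def goal(x,y,z,ang):
    """tool-frame shift (cm, in present tool axes) and turn about tool z to get to pose"""
    s=state(); R=s["tool_rot"]; d=R.T@(np.array([x,y,z])-s["eef_pos"])*100
    a0=np.degrees(np.arctan2(R[1,0],R[0,0])); w=(a0-ang+180)%360-180
    Rd=np.array([[np.cos(np.radians(ang)),np.sin(np.radians(ang)),0],[np.sin(np.radians(ang)),-np.cos(np.radians(ang)),0],[0,0,-1]])
    import scipy.spatial.transform as t
    rv=t.Rotation.from_matrix(R.T@Rd).as_rotvec(degrees=True)
    print("t",round(s["clock"],2),"pos",s["eef_pos"].round(4),"ang",round(a0,2),"width",round(s["width"],3),"F",s["force"].round(1),"j",s["joint_pos"].round(0))
    print("shift first cm",d.round(2),"len",np.linalg.norm(d).round(2)," turn",rv.round(2))
    print("shift if after turn",(Rd.T@(np.array([x,y,z])-s["eef_pos"])*100).round(2))
def wpix(u,v,z,pose=None):
    c=camera_info("wrist");K=c["mtx"];H=c["hand_eye"]
    R,p=pose
    dx,dy=u-K[0,2],v-K[1,2];r=np.hypot(dx,dy);th=r/K[0,0]
    d=np.array([np.sin(th)*dx/max(r,1e-9),np.sin(th)*dy/max(r,1e-9),np.cos(th)])
    o=p+R@H[:3,3];dw=R@H[:3,:3]@d
    return o+dw*(z-o[2])/dw[2]
def wlook(name):
    s=state();pose=(s["tool_rot"],s["eef_pos"]);im=get_image("wrist")[:,:,::-1]
    cv2.imwrite(name,im);np.savez(name+".npz",R=pose[0],p=pose[1]);return im,pose
E
python3 -c "
from h import *
goal(.5324,-.3765,.2,-27)"
```

```text
t 0.15 pos [ 0.1655 -0.6542  0.2307] ang -75.8 width 0.996 F [-0.7  0.1  0.9] j [-78.   7.  83.  -0.  91.  -2.]
shift first cm [-17.92 -42.38   3.09] len 46.12  turn [-2.00e-02  5.00e-02 -4.88e+01]
shift if after turn [ 20.08 -41.4    3.07]
```

Call:
{"method": "play_rows", "body": {"plan": [-1,-1.3,-3.1,0.2,0,0,0,-1,-1.3,-3.1,0.2,0,0,0,-1,-1.3,-3.1,0.2,0,0,0,-1,-1.3,-3.1,0.2,0,0,0,-1,-1.3,-3.1,0.2,0,0,0,-1,-1.3,-3.1,0.2,0,0,0,-1,-1.3,-3.1,0.2,0,0,0,-1,-1.3,-3.1,0.2,0,0,0,-1,-1.3,-3.1,0.2,0,0,0,-1,-1.3,-3.1,0.2,0,0,0], "squeeze": 30}}

```text
clock: 0.98
eef_pos: [0.4353, -0.451, 0.2111]
tool_rot: [[0.245, -0.969, -0.0], [-0.969, -0.245, 0.0], [-0.0, 0.0, -1.0]]
force: [0.1, -0.5, 0.7]
width: 1.0
```

Call:
{"method": "play_rows", "body": {"plan": [-1,-1.3,-3.1,0.2,0,0,0,-1,-1.3,-3.1,0.2,0,0,0,-1,-1.2,-2.6,0.2,0,0,0,-1,-1.1,-2.6,0.2,0,0,-7,-1,0,0,0.2,0,0,-7,-1,0,0,0,0,0,-7,-1,0,0,0,0,0,-7,-1,0,0,0,0,0,-7,-1,0,0,0,0,0,-7,-1,0,0,0,0,0,-6.8]}}

```text
clock: 1.82
eef_pos: [0.5327, -0.3768, 0.201]
tool_rot: [[0.894, -0.449, -0.0], [-0.449, -0.894, 0.0], [-0.001, -0.0, -1.0]]
force: [0.2, 0.5, -0.6]
width: 0.999
```

```bash
python3 -c "
from h import *
goal(.5324,-.3765,.2,-27)
wlook('pics/w1.png')"
```

```text
t 1.82 pos [ 0.5327 -0.3768  0.201 ] ang -26.65 width 0.999 F [ 0.2  0.5 -0.6] j [-38.   4.  88.  -0.  88. -11.]
shift first cm [-0.04 -0.01  0.1 ] len 0.1  turn [-0.    0.03  0.35]
shift if after turn [-0.04 -0.01  0.1 ]
```

View pics/w1.png

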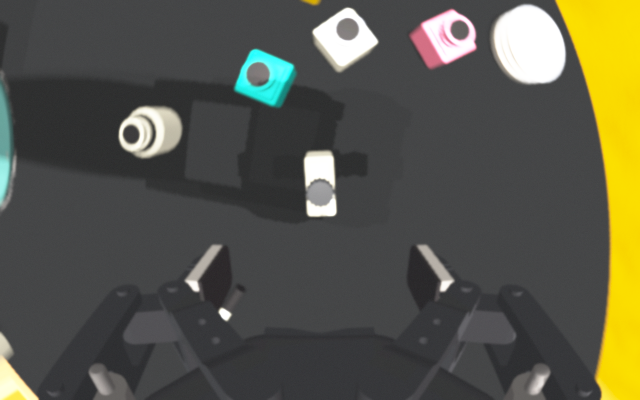

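```bash
cat >> h.py <<'E'
def wrect(name,box,z,thr=150):
    im=cv2.imread(name);f=np.load(name+".npz");pose=(f["R"],f["p"])
    x0,y0,x1,y1=box;g=im[y0:y1,x0:x1].min(axis=2)
    cs,_=cv2.findContours((g>thr).astype(np.uint8),0,2);c=max(cs,key=cv2.contourArea)
    c=cv2.convexHull(c)[:,0]+[x0,y0]
    P=np.array([wpix(u,v,z,pose)[:2] for u,v in c])
    r=cv2.minAreaRect((P*1000).astype(np.float32));b=cv2.boxPoints(r)
    e=b[1]-b[0];print("rect mm",np.round(r[0],1),np.round(r[1],1),"edge ang",np.degrees(np.arctan2(e[1],e[0])).round(1))
E
python3 -c "
from h import *
wrect('pics/w1.png',(295,140,345,225),.05,100)
wrect('pics/w1.png',(295,140,345,225),.05,170)
f=np.load('pics/w1.png.npz');print(wpix(320,191.5,.078,(f['R'],f['p'])))
im=cv2.imread('pics/w1.png');cv2.imwrite('pics/w1c.png',cv2.resize(im[140:230,280:360],None,fx=6,fy=6,interpolation=2))
"
```

```text
rect mm [ 534.2 -375.4] [66.2 30.2] edge ang -24.2
rect mm [ 539.8 -362.3] [34.4 28.7] edge ang -26.0
[ 0.53395144 -0.37578725  0.078     ]
```

View pics/w1c.png

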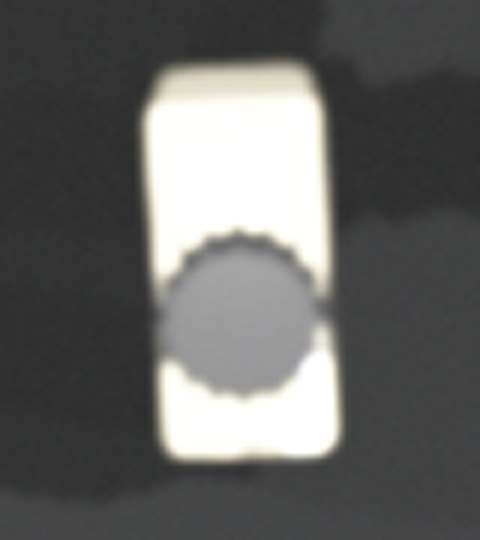

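Call:
{"method": "play_rows", "body": {"plan": [-1,0.04,-0.1,1,0,0,-2.3,-1,0,0,2.2,0,0,0,-1,0,0,2.5,0,0,0,-1,0,0,2.5,0,0,0,-1,0,0,2.5,0,0,0,-1,0,0,2.5,0,0,0,-1,0,0,2.2,0,0,0,-1,0,0,1.8,0,0,0,-1,0,0,1.0,0,0,0,-1,0,0,0.4,0,0,0]}}

```text
clock: 2.7
eef_pos: [0.5328, -0.3757, 0.0134]
tool_rot: [[0.908, -0.42, -0.002], [-0.42, -0.908, 0.001], [-0.002, -0.001, -1.0]]
force: [0.4, -1.2, 0.3]
width: 0.997
```

Call:
{"method": "play_rows", "body": {"plan": [1,0,0,0,0,0,0,1,0,0,0,0,0,0,1,0,0,0,0,0,0,1,0,0,0,0,0,0,1,0,0,0,0,0,0,1,0,0,0,0,0,0,1,0,0,0,0,0,0,1,0,0,0,0,0,0,1,0,0,0,0,0,0,1,0,0,0,0,0,0]}}

```text
clock: 3.53
eef_pos: [0.5339, -0.3764, 0.0163]
tool_rot: [[0.908, -0.418, 0.001], [-0.418, -0.908, -0.001], [0.001, 0.0, -1.0]]
force: [-0.1, 0.6, 6.9]
width: 0.325
```

```bash
python3 -c "
from h import *
goal(.5373,.0658,.14,-86.1)
wlook('pics/w2.png')"
```

```text
t 3.53 pos [ 0.5339 -0.3764  0.0163] ang -24.71 width 0.325 F [-0.1  0.6  6.9] j [-37.  12.  98.   0.  71. -13.]
shift first cm [-18.16 -40.31 -12.4 ] len 45.92  turn [-3.000e-02 -8.000e-02  6.139e+01]
shift if after turn [-44.1   -3.35 -12.37]
```

View pics/w2.png

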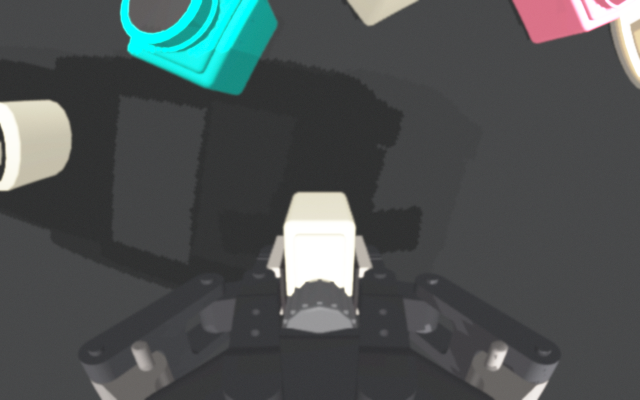

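Call:
{"method": "play_rows", "body": {"plan": [1,0,0,-0.6,0,0,0,1,0,0,-1.4,0,0,6.8,1,0,0,-1.4,0,0,6.8,1,0,0,-1.4,0,0,6.8,1,0,0,-1.4,0,0,6.8,1,0,0,-1.4,0,0,6.8,1,0,0,-1.4,0,0,6.8,1,0,0,-1.4,0,0,6.8,1,0,0,-1.2,0,0,6.8,1,0,0,-0.8,0,0,6.9]}}

```text
clock: 4.42
eef_pos: [0.5337, -0.3763, 0.1412]
tool_rot: [[0.064, -0.998, 0.001], [-0.998, -0.064, -0.001], [0.001, -0.001, -1.0]]
force: [-0.1, -0.3, -0.7]
width: 0.322
```

Call:
{"method": "play_rows", "body": {"plan": [1,-1.5,-0.1,0,0,0,0,1,-3,-0.2,0,0,0,0,1,-4,-0.3,0,0,0,0,1,-4,-0.3,0,0,0,0,1,-4,-0.3,0,0,0,0,1,-4,-0.3,0,0,0,0,1,-4,-0.3,0,0,0,0,1,-4,-0.3,0,0,0,0,1,-4,-0.3,0,0,0,0,1,-4,-0.3,0,0,0,0]}}

```text
clock: 5.25
eef_pos: [0.534, -0.0078, 0.1392]
tool_rot: [[0.073, -0.997, -0.0], [-0.997, -0.073, 0.0], [-0.0, -0.0, -1.0]]
force: [1.9, 0.2, -1.0]
width: 0.323
```

Call:
{"method": "play_rows", "body": {"plan": [1,-3,-0.3,0,0,0,0,1,-2.3,-0.2,0,0,0,0,1,-1.5,-0.1,0,0,0,0,1,-0.6,0,0,0,0,0,1,-0.2,0,0,0,0,0,1,0,0,0,0,0,0,1,0,0,0,0,0,0,1,0,0,0,0,0,0,1,0,0,0,0,0,0,1,0,0,0,0,0,0]}}

```text
clock: 6.08
eef_pos: [0.5357, 0.0655, 0.1393]
tool_rot: [[0.069, -0.998, -0.0], [-0.998, -0.069, -0.0], [0.0, 0.0, -1.0]]
force: [-0.4, 0.1, -0.6]
width: 0.325
```

```bash
python3 -c "
from h import *
goal(.5373,.0658,.03,-86.1)
wlook('pics/w3.png')
cv2.imwrite('pics/t3.png',get_image('top')[:,:,::-1])"
```

```text
t 6.08 pos [0.5357 0.0655 0.1393] ang -86.05 width 0.325 F [-0.4  0.1 -0.6] j [  4.  -8. 106.  -0.  82.  90.]
shift first cm [-0.02 -0.16 10.93] len 10.93  turn [ 0.   -0.    0.05]
shift if after turn [-0.02 -0.16 10.93]
```

View pics/w3.png

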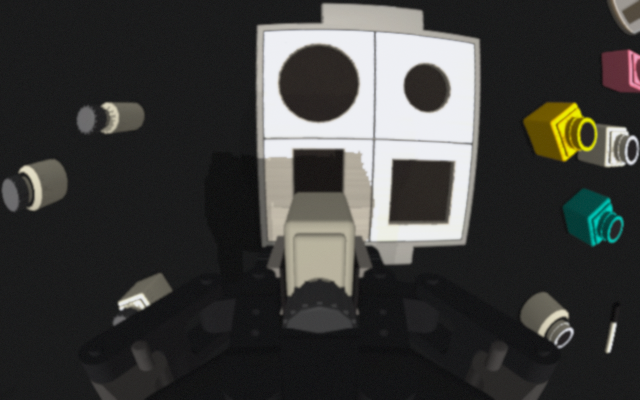

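```bash
python3 -c "
from h import *
f=np.load('pics/w3.png.npz');P=(f['R'],f['p'])
for u,v in [(318.5,82.5),(426.5,88),(421,191.5)]: print(wpix(u,v,.021,P).round(4))
"
```

```text
[0.6312 0.0726 0.021 ]
[ 0.6368 -0.0202  0.021 ]
[ 0.5448 -0.0257  0.021 ]
```

Call:
{"method": "play_rows", "body": {"plan": [1,-0.02,-0.16,0.7,0,0,0,1,0,0,1.6,0,0,0,1,0,0,1.8,0,0,0,1,0,0,1.8,0,0,0,1,0,0,1.6,0,0,0,1,0,0,1.3,0,0,0,1,0,0,1.0,0,0,0,1,0,0,0.5,0,0,0,1,0,0,0.3,0,0,0,1,0,0,0.3,0,0,0]}}

```text
clock: 7.02
eef_pos: [0.5376, 0.0664, 0.0305]
tool_rot: [[0.07, -0.998, 0.001], [-0.998, -0.07, 0.0], [-0.0, -0.001, -1.0]]
force: [-0.0, 0.2, 0.1]
width: 0.324
```

```bash
python3 -c "
from h import *
goal(.5373,.0658,.0275,-86.1)
cv2.imwrite('pics/s4.png',get_image('scene')[:,:,::-1])
im=cv2.imread('pics/s4.png');cv2.imwrite('pics/s4c.png',cv2.resize(im[130:290,240:420],None,fx=4,fy=3.7))"
```

```text
t 7.02 pos [0.5376 0.0664 0.0305] ang -86.0 width 0.324 F [-0.   0.2  0.1] j [  4.  -3. 111.   0.  71.  90.]
shift first cm [0.06 0.03 0.3 ] len 0.31  turn [-0.03  0.    0.1 ]
shift if after turn [0.06 0.03 0.3 ]
```

View pics/s4c.png

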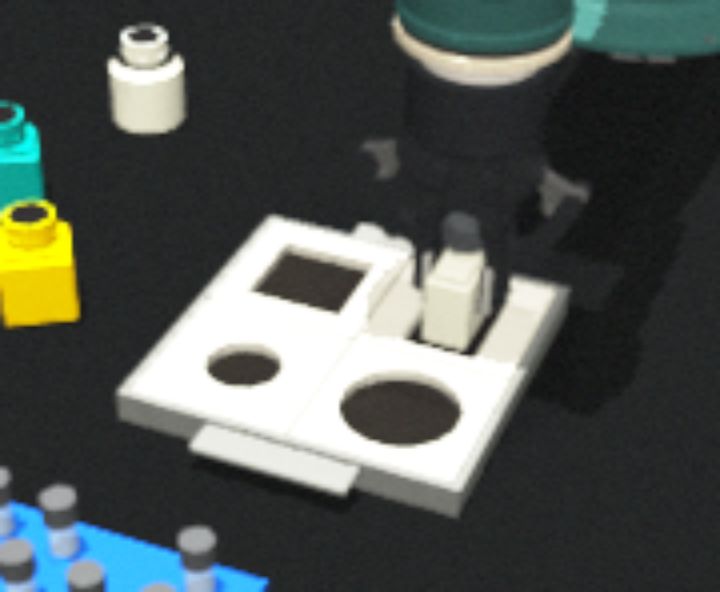

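Call:
{"method": "play_rows", "body": {"plan": [1,0,0,0.1,0,0,0,1,0,0,0.1,0,0,0,1,0,0,0.05,0,0,0,1,0,0,0,0,0,0,1,0,0,0,0,0,0,-1,0,0,0,0,0,0,-1,0,0,0,0,0,0,-1,0,0,0,0,0,0,-1,0,0,0,0,0,0,-1,0,0,0,0,0,0]}}

```text
clock: 7.9
eef_pos: [0.5373, 0.0664, 0.0278]
tool_rot: [[0.07, -0.998, 0.0], [-0.998, -0.07, 0.0], [-0.0, -0.0, -1.0]]
force: [0.5, 0.3, 0.8]
width: 0.99
```

Call:
{"method": "play_rows", "body": {"plan": [-1,0,0,-1.5,0,0,0,-1,0,0,-3,0,0,0,-1,0,0,-3,0,0,0,-1,0,0,-3,0,0,0,-1,0,0,-3,0,0,0,-1,-1,0.7,-3,0,0,0,-1,-2.7,1.8,-0.5,0,0,0,-1,-2.7,1.8,0,0,0,0,-1,-2.7,1.8,0,0,0,0,-1,-2.7,1.8,0,0,0,0]}}

```text
clock: 8.73
eef_pos: [0.4492, 0.1794, 0.198]
tool_rot: [[0.069, -0.998, 0.0], [-0.998, -0.069, 0.0], [-0.0, -0.0, -1.0]]
force: [0.1, 0.1, -0.4]
width: 1.0
```

Call:
{"method": "play_rows", "body": {"plan": [-1,-2.7,1.8,0,0,0,0,-1,-2.5,1.7,0,0,0,0,-1,-1.8,1.2,0,0,0,-6,-1,0,0,0,0,0,-6,-1,0,0,0,0,0,-6,-1,0,0,0,0,0,-6,-1,0,0,0,0,0,0,-1,0,0,0,0,0,0,-1,0,0,0,0,0,0,-1,0,0,0,0,0,0]}}

```text
clock: 9.57
eef_pos: [0.3985, 0.245, 0.1978]
tool_rot: [[0.467, -0.884, -0.0], [-0.884, -0.467, -0.0], [0.0, 0.0, -1.0]]
force: [0.0, -0.5, -0.2]
width: 0.995
```

```bash
python3 -c "
from h import *
goal(.3988,.2455,.2,-62)
wlook('pics/w5.png')"
```

```text
t 9.57 pos [0.3985 0.245  0.1978] ang -62.16 width 0.995 F [ 0.  -0.5 -0.2] j [ 28. -19. 110.  -0.  90.  91.]
shift first cm [-0.03 -0.05 -0.22] len 0.23  turn [ 0.   -0.   -0.16]
shift if after turn [-0.03 -0.05 -0.22]
```

View pics/w5.png

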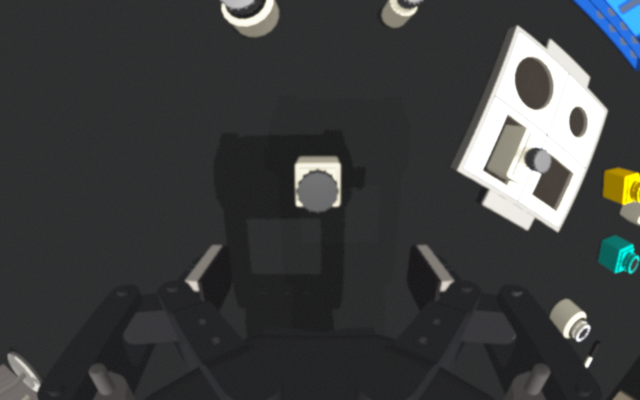

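```bash
python3 -c "
from h import *
wrect('pics/w5.png',(280,145,360,222),.045,100)
f=np.load('pics/w5.png.npz');print(wpix(318,190.5,.078,(f['R'],f['p'])))
im=cv2.imread('pics/w5.png');cv2.imwrite('pics/w5c.png',cv2.resize(im[140:230,275:365],None,fx=6,fy=6,interpolation=2))
"
```

```text
rect mm [399.5 247.9] [52.5 44.8] edge ang -61.3
[0.4007638  0.24739397 0.078     ]
```

View pics/w5c.png

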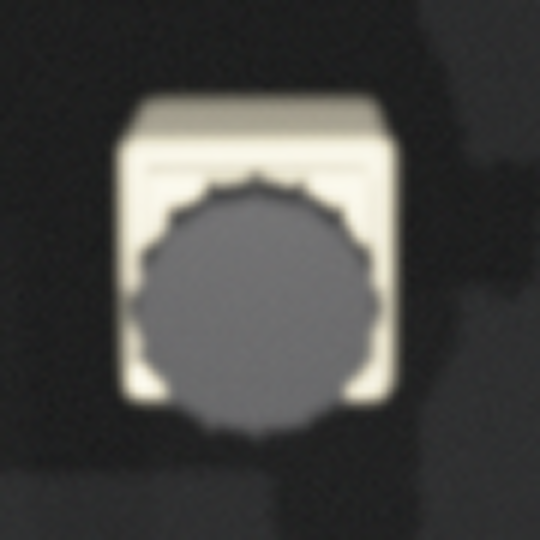

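Call:
{"method": "play_rows", "body": {"plan": [-1,-0.05,-0.2,1,0,0,-0.6,-1,0,0,2.2,0,0,0,-1,0,0,2.5,0,0,0,-1,0,0,2.5,0,0,0,-1,0,0,2.5,0,0,0,-1,0,0,2.5,0,0,0,-1,0,0,2.2,0,0,0,-1,0,0,1.6,0,0,0,-1,0,0,0.8,0,0,0,-1,0,0,0.4,0,0,0]}}

```text
clock: 10.45
eef_pos: [0.3994, 0.2462, 0.0142]
tool_rot: [[0.478, -0.878, -0.002], [-0.878, -0.478, -0.001], [0.0, 0.002, -1.0]]
force: [0.2, 0.9, 0.8]
width: 1.002
```

Call:
{"method": "play_rows", "body": {"plan": [1,0,0,0,0,0,0,1,0,0,0,0,0,0,1,0,0,0,0,0,0,1,0,0,0,0,0,0,1,0,0,0,0,0,0,1,0,0,0,0,0,0,1,0,0,0,0,0,0,1,0,0,0,0,0,0,1,0,0,0,0,0,0,1,0,0,0,0,0,0]}}

```text
clock: 11.28
eef_pos: [0.4006, 0.2469, 0.0169]
tool_rot: [[0.479, -0.878, 0.002], [-0.878, -0.479, 0.001], [-0.0, -0.002, -1.0]]
force: [-1.6, 0.5, 7.6]
width: 0.507
```

```bash
python3 -c "
from h import *
goal(.5442,-.0267,.16,-86.1)"
```

```text
t 11.28 pos [0.4006 0.2469 0.0169] ang -61.4 width 0.507 F [-1.6  0.5  7.6] j [ 29. -11. 120.   0.  71.  90.]
shift first cm [ 30.89   0.46 -14.31] len 34.05  turn [-1.00e-01  2.00e-02  2.47e+01]
shift if after turn [ 28.27 -12.47 -14.31]
```

Call:
{"method": "play_rows", "body": {"plan": [1,0,0,-0.7,0,0,0,1,0,0,-2,0,0,0,1,0,0,-3,0,0,0,1,0,0,-3,0,0,6,1,0,0,-3,0,0,6.4,1,0,0,-2.2,0,0,6.4,1,0,0,-1,0,0,6,1,1,-0.45,0,0,0,0,1,2.2,-1,0,0,0,0,1,3,-1.3,0,0,0,0]}}

```text
clock: 12.12
eef_pos: [0.4313, 0.1862, 0.1644]
tool_rot: [[0.073, -0.997, -0.0], [-0.997, -0.073, 0.0], [-0.0, 0.0, -1.0]]
force: [1.3, -0.4, -0.9]
width: 0.511
```

Call:
{"method": "play_rows", "body": {"plan": [1,3.4,-1.5,0,0,0,0,1,3.4,-1.5,0,0,0,0,1,3.4,-1.5,0,0,0,0,1,3.4,-1.5,0,0,0,0,1,3.4,-1.5,0,0,0,0,1,2.5,-1.1,0,0,0,0,1,1.5,-0.7,0,0,0,0,1,0.7,-0.3,0,0,0,0,1,0,0,0,0,0,0,1,0,0,0,0,0,0]}}

```text
clock: 12.95
eef_pos: [0.5412, -0.0236, 0.1643]
tool_rot: [[0.067, -0.998, -0.001], [-0.998, -0.067, 0.0], [-0.0, 0.001, -1.0]]
force: [-0.2, 0.1, -2.3]
width: 0.507
```

```bash
python3 -c "
from h import *
goal(.5442,-.0267,.0310,-86.1)
wlook('pics/w6.png')"
```

```text
t 12.95 pos [ 0.5412 -0.0236  0.1643] ang -86.14 width 0.507 F [-0.2  0.1 -2.3] j [ -5.  -9. 104.   0.  85.  81.]
shift first cm [ 0.33 -0.29 13.33] len 13.33  turn [ 0.05  0.02 -0.04]
shift if after turn [ 0.32 -0.27 13.33]
```

View pics/w6.png

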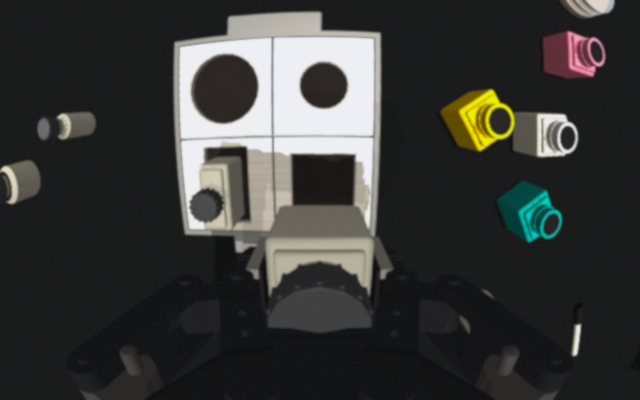

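Call:
{"method": "play_rows", "body": {"plan": [1,0.32,-0.28,0.7,0,0,0,1,0,0,1.8,0,0,0,1,0,0,2.3,0,0,0,1,0,0,2.3,0,0,0,1,0,0,2.2,0,0,0,1,0,0,1.8,0,0,0,1,0,0,1.2,0,0,0,1,0,0,0.6,0,0,0,1,0,0,0.3,0,0,0,1,0,0,0.1,0,0,0]}}

```text
clock: 13.83
eef_pos: [0.5449, -0.0265, 0.032]
tool_rot: [[0.067, -0.998, 0.0], [-0.998, -0.067, -0.0], [0.0, -0.0, -1.0]]
force: [-0.8, -0.2, -1.2]
width: 0.51
```

```bash
python3 -c "
from h import *
goal(.5442,-.0267,.028,-86.1)"
```

```text
t 13.83 pos [ 0.5449 -0.0265  0.032 ] ang -86.17 width 0.51 F [-0.8 -0.2 -1.2] j [ -5.  -2. 111.   0.  71.  81.]
shift first cm [0.02 0.07 0.4 ] len 0.41  turn [-0.02 -0.   -0.07]
shift if after turn [0.02 0.07 0.4 ]
```

Call:
{"method": "play_rows", "body": {"plan": [1,0,0,0.15,0,0,0,1,0,0,0.1,0,0,0,1,0,0,0.1,0,0,0,1,0,0,0,0,0,0,1,0,0,0,0,0,0,-1,0,0,0,0,0,0,-1,0,0,0,0,0,0,-1,0,0,0,0,0,0,-1,0,0,0,0,0,0,-1,0,0,0,0,0,0]}}

```text
clock: 14.67
eef_pos: [0.5448, -0.0267, 0.0284]
tool_rot: [[0.066, -0.998, 0.0], [-0.998, -0.066, -0.0], [0.0, -0.0, -1.0]]
force: [0.6, 0.3, -0.6]
width: 1.002
```

```bash
python3 -c "
from h import *
goal(.5994,.2579,.2,-86.1)"
```

```text
t 14.67 pos [ 0.5448 -0.0267  0.0284] ang -86.2 width 1.002 F [ 0.6  0.3 -0.6] j [ -5.  -2. 111.   0.  71.  81.]
shift first cm [-28.04  -7.34 -17.16] len 33.68  turn [-0.01 -0.   -0.1 ]
shift if after turn [-28.02  -7.39 -17.16]
```

Call:
{"method": "play_rows", "body": {"plan": [-1,0,0,-1.5,0,0,0,-1,0,0,-3,0,0,0,-1,0,0,-3.3,0,0,0,-1,0,0,-3.3,0,0,0,-1,0,0,-3.3,0,0,0,-1,-1.4,-0.4,-2.2,0,0,0,-1,-2.6,-0.7,-0.5,0,0,0,-1,-3.6,-0.9,0,0,0,0,-1,-3.6,-0.9,0,0,0,0,-1,-3.6,-0.9,0,0,0,0]}}

```text
clock: 15.5
eef_pos: [0.5729, 0.125, 0.1997]
tool_rot: [[0.066, -0.998, 0.001], [-0.998, -0.066, 0.0], [-0.0, -0.001, -1.0]]
force: [1.1, 0.0, 0.2]
width: 1.0
```

Call:
{"method": "play_rows", "body": {"plan": [-1,-3.6,-0.9,0,0,0,0,-1,-3.6,-0.9,0,0,0,0,-1,-2.6,-0.7,0,0,0,0,-1,-1.8,-0.5,0,0,0,0,-1,-1,-0.3,0,0,0,0,-1,-0.6,-0.2,0,0,0,0,-1,0,0,0,0,0,0,-1,0,0,0,0,0,0,-1,0,0,0,0,0,0,-1,0,0,0,0,0,0]}}

```text
clock: 16.33
eef_pos: [0.5991, 0.2565, 0.1995]
tool_rot: [[0.065, -0.998, 0.0], [-0.998, -0.065, -0.0], [0.0, -0.0, -1.0]]
force: [0.1, 0.3, -0.8]
width: 1.0
```

```bash
python3 -c "
from h import *
goal(.5994,.2579,.2,-86.1)
wlook('pics/w7.png')"
```

```text
t 16.33 pos [0.5991 0.2565 0.1995] ang -86.26 width 1.0 F [ 0.1  0.3 -0.8] j [ 21.   4.  88.  -0.  88. 107.]
shift first cm [-0.14 -0.04 -0.05] len 0.15  turn [-0.01 -0.   -0.16]
shift if after turn [-0.14 -0.04 -0.05]
```

View pics/w7.png

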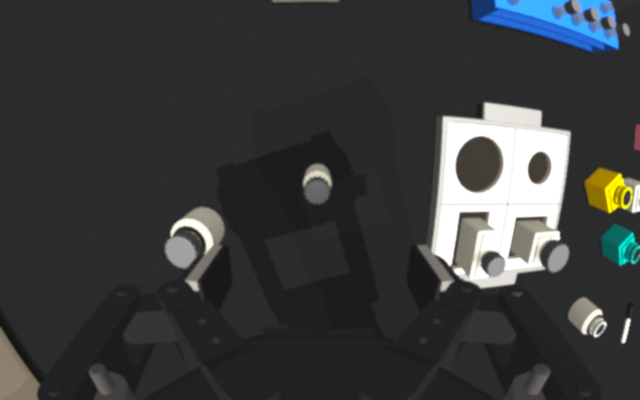

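```bash
python3 -c "
from h import *
im=cv2.imread('pics/w7.png');cv2.imwrite('pics/w7c.png',cv2.resize(im[150:220,280:350],None,fx=8,fy=8,interpolation=2))
f=np.load('pics/w7.png.npz');p=wpix(317.5,190,.078,(f['R'],f['p']));print(p); goal(p[0],p[1],.016,-86.1)
"
```

```text
[0.60204771 0.25818992 0.078     ]
t 16.38 pos [0.5991 0.2566 0.1996] ang -86.26 width 1.001 F [ 0.1 -0.8  1.4] j [ 21.   4.  88.  -0.  88. 107.]
shift first cm [-0.14 -0.3  18.36] len 18.36  turn [-0.02  0.   -0.16]
shift if after turn [-0.14 -0.31 18.36]
```

View pics/w7c.png

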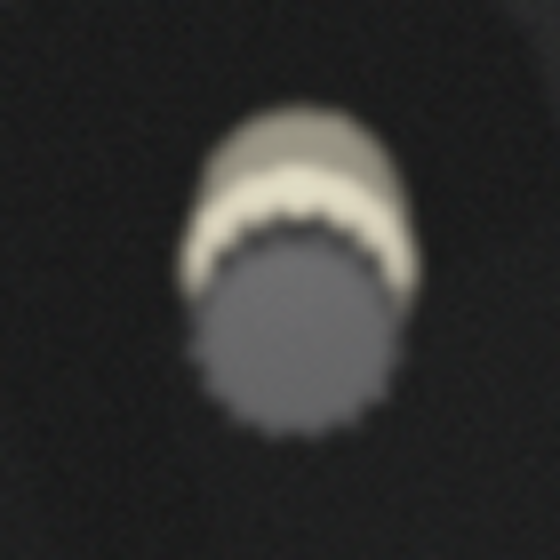

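Call:
{"method": "play_rows", "body": {"plan": [-1,-0.13,-0.15,1,0,0,0,-1,0,0,2.2,0,0,0,-1,0,0,2.5,0,0,0,-1,0,0,2.5,0,0,0,-1,0,0,2.5,0,0,0,-1,0,0,2.5,0,0,0,-1,0,0,2.2,0,0,0,-1,0,0,1.6,0,0,0,-1,0,0,0.9,0,0,0,-1,0,0,0.4,0,0,0]}}

```text
clock: 17.22
eef_pos: [0.5997, 0.2585, 0.0143]
tool_rot: [[0.066, -0.998, -0.002], [-0.998, -0.066, -0.001], [0.001, 0.002, -1.0]]
force: [-0.1, -0.0, 0.7]
width: 0.998
```

Call:
{"method": "play_rows", "body": {"plan": [1,0,0,0,0,0,0,1,0,0,0,0,0,0,1,0,0,0,0,0,0,1,0,0,0,0,0,0,1,0,0,0,0,0,0,1,0,0,0,0,0,0,1,0,0,0,0,0,0,1,0,0,0,0,0,0,1,0,0,0,0,0,0,1,0,0,0,0,0,0]}}

```text
clock: 18.05
eef_pos: [0.6008, 0.2591, 0.0173]
tool_rot: [[0.066, -0.998, 0.001], [-0.998, -0.066, 0.0], [-0.0, -0.001, -1.0]]
force: [-1.5, 0.2, 6.9]
width: 0.318
```

```bash
python3 -c "
from h import *
goal(.6372,-.0208,.16,-86.1)
wlook('pics/w8.png')"
```

```text
t 18.05 pos [0.6008 0.2591 0.0173] ang -86.2 width 0.318 F [-1.5  0.2  6.9] j [ 21.  12.  97.  -0.  71. 107.]
shift first cm [ 28.16  -1.79 -14.28] len 31.63  turn [-0.07  0.02 -0.1 ]
shift if after turn [ 28.17  -1.73 -14.27]
```

View pics/w8.png

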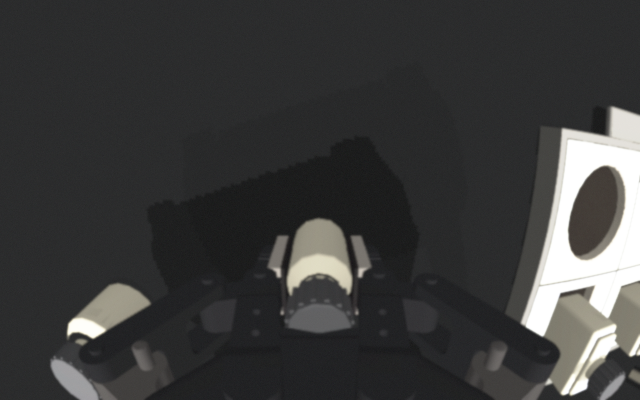

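Call:
{"method": "play_rows", "body": {"plan": [1,0,0,-0.7,0,0,0,1,0,0,-2,0,0,0,1,0,0,-3,0,0,0,1,0,0,-3,0,0,0,1,0,0,-3,0,0,0,1,0.6,0,-2,0,0,0,1,1.8,-0.1,-0.6,0,0,0,1,2.8,-0.2,0,0,0,0,1,3.6,-0.2,0,0,0,0,1,3.6,-0.2,0,0,0,0]}}

```text
clock: 18.93
eef_pos: [0.6154, 0.1348, 0.16]
tool_rot: [[0.068, -0.998, 0.001], [-0.998, -0.068, 0.0], [-0.0, -0.001, -1.0]]
force: [0.6, 0.2, -0.9]
width: 0.317
```

Call:
{"method": "play_rows", "body": {"plan": [1,3.6,-0.2,0,0,0,0,1,3.6,-0.2,0,0,0,0,1,3.2,-0.2,0,0,0,0,1,2.5,-0.2,0,0,0,0,1,1.6,-0.1,0,0,0,0,1,0.8,-0.1,0,0,0,0,1,0.3,0,0,0,0,0,1,0,0,0,0,0,0,1,0,0,0,0,0,0,1,0,0,0,0,0,0]}}

```text
clock: 19.77
eef_pos: [0.6358, -0.0181, 0.1593]
tool_rot: [[0.067, -0.998, -0.0], [-0.998, -0.067, 0.0], [-0.0, 0.0, -1.0]]
force: [0.4, 0.1, -0.8]
width: 0.317
```

```bash
python3 -c "
from h import *
goal(.6372,-.0208,.0315,-86.1)
wlook('pics/w9.png')"
```

```text
t 19.77 pos [ 0.6358 -0.0181  0.1593] ang -86.13 width 0.317 F [ 0.4  0.1 -0.8] j [-4.  3. 93.  0. 84. 82.]
shift first cm [ 0.28 -0.12 12.78] len 12.78  turn [ 0.01  0.01 -0.03]
shift if after turn [ 0.28 -0.12 12.78]
```

View pics/w9.png

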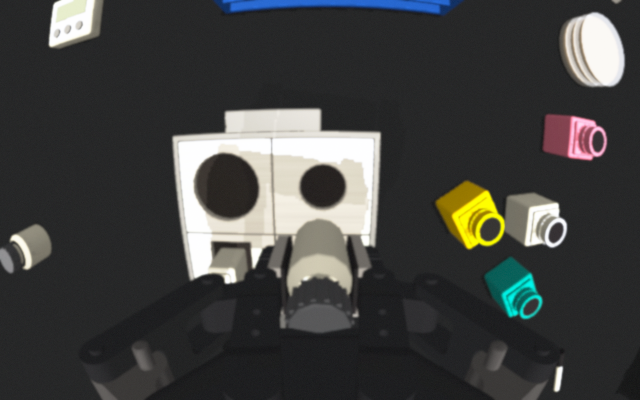

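Call:
{"method": "play_rows", "body": {"plan": [1,0.28,-0.12,0.7,0,0,0,1,0,0,1.7,0,0,0,1,0,0,2.2,0,0,0,1,0,0,2.2,0,0,0,1,0,0,2.1,0,0,0,1,0,0,1.7,0,0,0,1,0,0,1.1,0,0,0,1,0,0,0.6,0,0,0,1,0,0,0.3,0,0,0,1,0,0,0.1,0,0,0]}}

```text
clock: 20.65
eef_pos: [0.6375, -0.022, 0.0324]
tool_rot: [[0.066, -0.998, 0.0], [-0.998, -0.066, -0.0], [0.0, -0.0, -1.0]]
force: [-0.4, -0.3, -0.7]
width: 0.318
```

```bash
python3 -c "
from h import *
goal(.6372,-.0208,.0285,-86.1)"
```

```text
t 20.65 pos [ 0.6375 -0.022   0.0324] ang -86.2 width 0.318 F [-0.4 -0.3 -0.7] j [-4.  9. 99.  0. 72. 82.]
shift first cm [-0.12  0.02  0.39] len 0.41  turn [-0.01 -0.   -0.1 ]
shift if after turn [-0.12  0.02  0.39]
```

Call:
{"method": "play_rows", "body": {"plan": [1,0,0,0.15,0,0,0,1,0,0,0.1,0,0,0,1,0,0,0.1,0,0,0,1,0,0,0,0,0,0,1,0,0,0,0,0,0,-1,0,0,0,0,0,0,-1,0,0,0,0,0,0,-1,0,0,0,0,0,0,-1,0,0,0,0,0,0,-1,0,0,0,0,0,0]}}

```text
clock: 21.48
eef_pos: [0.6373, -0.022, 0.0288]
tool_rot: [[0.066, -0.998, 0.0], [-0.998, -0.066, 0.0], [-0.0, -0.0, -1.0]]
force: [0.4, 0.4, 0.4]
width: 0.994
```

```bash
python3 -c "
from h import *
goal(.5284,.3918,.2,-86.1)"
```

```text
t 21.48 pos [ 0.6373 -0.022   0.0288] ang -86.2 width 0.994 F [0.4 0.4 0.4] j [-4.  9. 99.  0. 72. 82.]
shift first cm [-42.02   8.12 -17.12] len 46.09  turn [-0.   0.  -0.1]
shift if after turn [-42.03   8.05 -17.12]
```

Call:
{"method": "play_rows", "body": {"plan": [-1,0,0,-1.5,0,0,0,-1,0,0,-3,0,0,0,-1,0,0,-3.3,0,0,0,-1,0,0,-3.3,0,0,0,-1,0,0,-3.3,0,0,0,-1,-1.4,0.3,-2.2,0,0,0,-1,-2.6,0.5,-0.5,0,0,0,-1,-3.6,0.7,0,0,0,0,-1,-3.6,0.7,0,0,0,0,-1,-3.6,0.7,0,0,0,0]}}

```text
clock: 22.32
eef_pos: [0.5979, 0.1249, 0.2014]
tool_rot: [[0.066, -0.998, 0.001], [-0.998, -0.066, 0.0], [-0.0, -0.001, -1.0]]
force: [1.5, 0.4, -0.9]
width: 0.999
```

Call:
{"method": "play_rows", "body": {"plan": [-1,-3.6,0.7,0,0,0,0,-1,-3.6,0.7,0,0,0,0,-1,-3.6,0.7,0,0,0,0,-1,-3.6,0.7,0,0,0,0,-1,-3.6,0.7,0,0,0,0,-1,-3.6,0.7,0,0,0,0,-1,-3,0.5,0,0,0,0,-1,-1.8,0.4,0,0,0,0,-1,-0.8,0.1,0,0,0,0,-1,0,0,0,0,0,0]}}

```text
clock: 23.15
eef_pos: [0.5281, 0.3929, 0.2006]
tool_rot: [[0.068, -0.998, 0.0], [-0.998, -0.068, 0.0], [-0.0, -0.0, -1.0]]
force: [0.0, -0.3, 0.6]
width: 0.998
```

```bash
python3 -c "
from h import *
goal(.5284,.3918,.2,-86.1)
wlook('pics/w10.png')"
```

```text
t 23.15 pos [0.5281 0.3929 0.2006] ang -86.1 width 0.998 F [ 0.  -0.3  0.6] j [ 34.   5.  87.   0.  88. 121.]
shift first cm [ 0.11 -0.02  0.06] len 0.13  turn [-0.02  0.02  0.  ]
shift if after turn [ 0.11 -0.02  0.06]
```

View pics/w10.png

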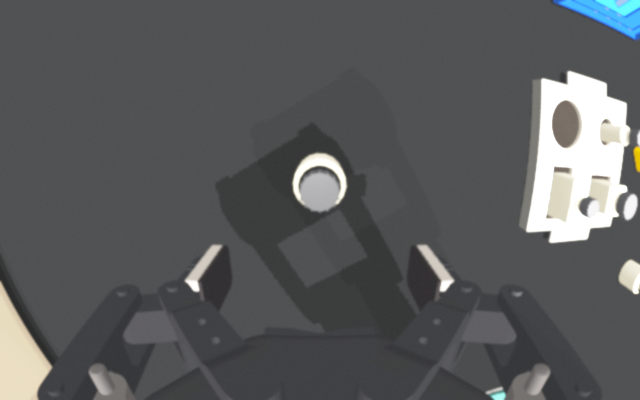

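Call:
{"method": "play_rows", "body": {"plan": [-1,0.04,-0.18,1,0,0,0,-1,0,0,2.2,0,0,0,-1,0,0,2.5,0,0,0,-1,0,0,2.5,0,0,0,-1,0,0,2.5,0,0,0,-1,0,0,2.5,0,0,0,-1,0,0,2.2,0,0,0,-1,0,0,1.7,0,0,0,-1,0,0,0.9,0,0,0,-1,0,0,0.4,0,0,0]}}

```text
clock: 24.03
eef_pos: [0.5304, 0.3898, 0.014]
tool_rot: [[0.065, -0.998, -0.002], [-0.998, -0.065, -0.001], [0.001, 0.002, -1.0]]
force: [-0.3, 0.5, 0.2]
width: 0.998
```

Call:
{"method": "play_rows", "body": {"plan": [1,0,0,0,0,0,0,1,0,0,0,0,0,0,1,0,0,0,0,0,0,1,0,0,0,0,0,0,1,0,0,0,0,0,0,1,0,0,0,0,0,0,1,0,0,0,0,0,0,1,0,0,0,0,0,0,1,0,0,0,0,0,0,1,0,0,0,0,0,0]}}

```text
clock: 24.87
eef_pos: [0.5312, 0.3917, 0.0175]
tool_rot: [[0.066, -0.998, 0.002], [-0.998, -0.066, 0.001], [-0.001, -0.002, -1.0]]
force: [-0.4, -3.1, 7.3]
width: 0.596
```

```bash
python3 -c "
from h import *
goal(.6312,.0725,.16,-86.1)
wlook('pics/w11.png')"
```

```text
t 24.87 pos [0.5312 0.3917 0.0175] ang -86.2 width 0.596 F [-0.4 -3.1  7.3] j [ 34.  12.  97.  -0.  71. 120.]
shift first cm [ 32.5   -7.89 -14.26] len 36.36  turn [-0.12  0.05 -0.1 ]
shift if after turn [ 32.53  -7.8  -14.25]
```

View pics/w11.png

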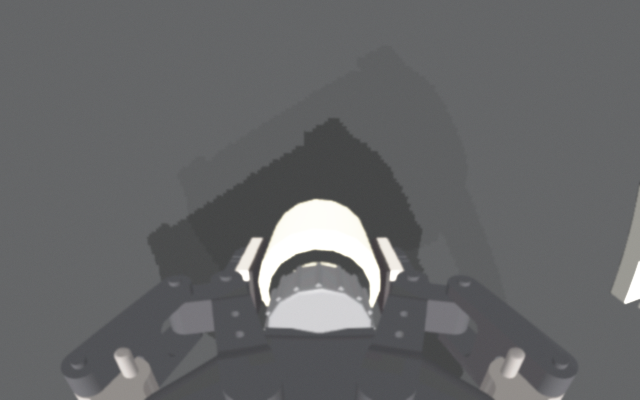

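Call:
{"method": "play_rows", "body": {"plan": [1,0,0,-0.7,0,0,0,1,0,0,-2,0,0,0,1,0,0,-3,0,0,0,1,0,0,-3,0,0,0,1,0,0,-3,0,0,0,1,0.6,-0.1,-2,0,0,0,1,1.8,-0.4,-0.6,0,0,0,1,2.8,-0.7,0,0,0,0,1,3.6,-0.9,0,0,0,0,1,3.6,-0.9,0,0,0,0]}}

```text
clock: 25.75
eef_pos: [0.5686, 0.2688, 0.1598]
tool_rot: [[0.068, -0.998, 0.001], [-0.998, -0.068, 0.0], [-0.0, -0.001, -1.0]]
force: [0.9, 1.3, -1.2]
width: 0.599
```

Call:
{"method": "play_rows", "body": {"plan": [1,3.6,-0.9,0,0,0,0,1,3.6,-0.9,0,0,0,0,1,3.6,-0.9,0,0,0,0,1,3.4,-0.8,0,0,0,0,1,2.6,-0.6,0,0,0,0,1,1.7,-0.4,0,0,0,0,1,1,-0.2,0,0,0,0,1,0.4,-0.1,0,0,0,0,1,0,0,0,0,0,0,1,0,0,0,0,0,0]}}

```text
clock: 26.58
eef_pos: [0.6295, 0.0751, 0.159]
tool_rot: [[0.067, -0.998, 0.0], [-0.998, -0.067, 0.0], [-0.0, -0.0, -1.0]]
force: [-0.4, 1.0, -1.4]
width: 0.599
```

```bash
python3 -c "
from h import *
goal(.6312,.0725,.0320,-86.1)
wlook('pics/w12.png')"
```

```text
t 26.58 pos [0.6295 0.0751 0.159 ] ang -86.17 width 0.599 F [-0.4  1.  -1.4] j [ 4.  3. 93.  0. 84. 91.]
shift first cm [ 0.27 -0.15 12.7 ] len 12.7  turn [-0.    0.02 -0.07]
shift if after turn [ 0.27 -0.15 12.7 ]
```

View pics/w12.png

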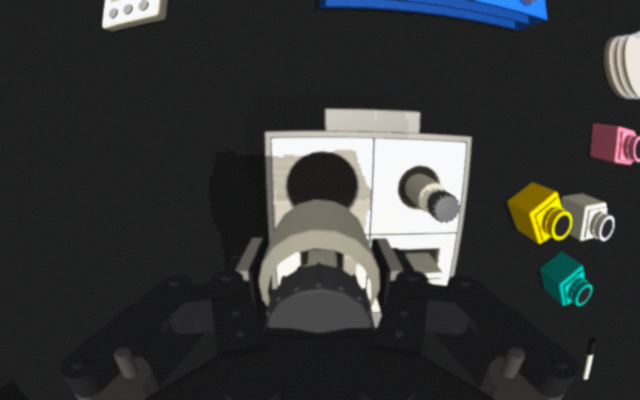

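Call:
{"method": "play_rows", "body": {"plan": [1,0.27,-0.15,0.7,0,0,0,1,0,0,1.7,0,0,0,1,0,0,2.2,0,0,0,1,0,0,2.2,0,0,0,1,0,0,2.1,0,0,0,1,0,0,1.6,0,0,0,1,0,0,1.1,0,0,0,1,0,0,0.6,0,0,0,1,0,0,0.3,0,0,0,1,0,0,0.1,0,0,0]}}

```text
clock: 27.47
eef_pos: [0.6315, 0.0719, 0.0329]
tool_rot: [[0.066, -0.998, 0.0], [-0.998, -0.066, 0.0], [-0.0, -0.0, -1.0]]
force: [-0.2, -0.3, -0.2]
width: 0.597
```

```bash
python3 -c "
from h import *
goal(.6312,.0725,.0288,-86.1)"
```

```text
t 27.47 pos [0.6315 0.0719 0.0329] ang -86.19 width 0.597 F [-0.2 -0.3 -0.2] j [ 4.  9. 99.  0. 72. 90.]
shift first cm [-0.07  0.03  0.41] len 0.42  turn [-0.01  0.   -0.09]
shift if after turn [-0.07  0.03  0.41]
```

Call:
{"method": "play_rows", "body": {"plan": [1,0,0,0.15,0,0,0,1,0,0,0.15,0,0,0,1,0,0,0.1,0,0,0,1,0,0,0,0,0,0,1,0,0,0,0,0,0,-1,0,0,0,0,0,0,-1,0,0,0,0,0,0,-1,0,0,0,0,0,0,-1,0,0,0,0,0,0,-1,0,0,0,0,0,0]}}

```text
clock: 28.3
eef_pos: [0.6314, 0.0717, 0.0289]
tool_rot: [[0.066, -0.998, 0.0], [-0.998, -0.066, 0.0], [-0.0, -0.0, -1.0]]
force: [0.3, 0.4, 0.7]
width: 1.001
```

Call:
{"method": "play_rows", "body": {"plan": [-1,0,0,-1,0,0,0,-1,0,0,-2,0,0,0,-1,0,0,-3,0,0,0,-1,0,0,-3,0,0,0,-1,0,0,-3,0,0,0,-1,0,0,-3,0,0,0,-1,0,3,-3,0,0,0,-1,-2,3,-2,0,0,0,-1,-3,3,0,0,0,0,-1,-3,3,0,0,0,0]}}

```text
clock: 29.13
eef_pos: [0.507, 0.1427, 0.2306]
tool_rot: [[0.064, -0.998, 0.003], [-0.998, -0.064, 0.001], [-0.001, -0.003, -1.0]]
force: [0.3, 0.4, -1.2]
width: 0.996
```

Call:
{"method": "play_rows", "body": {"plan": [-1,-3,3,0,0,0,0,-1,-3,2,0,0,0,0,-1,-3,0,0,0,0,0,-1,-2,0,0,0,0,0,-1,0,0,0,0,0,0,-1,0,0,0,0,0,0,-1,0,0,0,0,0,0,-1,0,0,0,0,0,0,-1,0,0,0,0,0,0,-1,0,0,0,0,0,0]}}

```text
clock: 29.97
eef_pos: [0.4516, 0.2479, 0.2284]
tool_rot: [[0.065, -0.998, 0.0], [-0.998, -0.065, -0.0], [0.0, -0.0, -1.0]]
force: [0.3, -0.1, 0.5]
width: 1.002
```

```bash
python3 -c "
from h import *
goal(.6312,.0725,.0288,-86.1)
t=get_image('top')[:,:,::-1];s=get_image('scene')[:,:,::-1]
cv2.imwrite('pics/t13.png',t);cv2.imwrite('pics/s13.png',s)
cv2.imwrite('pics/t13c.png',cv2.resize(t[130:240,250:355],None,fx=5,fy=5,interpolation=2))
cv2.imwrite('pics/s13c.png',cv2.resize(s[150:280,250:400],None,fx=5,fy=4.6,interpolation=2))
for n,p in dict(wide=(.6312,.0725),slim=(.6372,-.0208),square=(.5442,-.0267),oblong=(.5373,.0658)).items():
  for h in (.089,.100): print(n,h,proj('top',(*p,h)).round(1),proj('scene',(*p,h)).round(1))"
```

```text
t 29.97 pos [0.4516 0.2479 0.2284] ang -86.26 width 1.002 F [ 0.3 -0.1  0.5] j [ 26. -14. 102.  -0.  91. 112.]
shift first cm [ 18.67 -16.78  19.96] len 32.07  turn [-0.   -0.   -0.16]
shift if after turn [ 18.72 -16.72  19.96]
wide 0.089 [281.6 160.1] [340.8 214.8]
wide 0.1 [281.4 159. ] [341.  210.7]
slim 0.089 [319.5 158.4] [299.9 203.5]
slim 0.1 [319.7 157.3] [299.8 199.4]
square 0.089 [321.6 195.7] [317.6 181. ]
square 0.1 [321.8 195.1] [317.6 177.1]
oblong 0.089 [283.5 197.9] [355.7 190.5]
oblong 0.1 [283.3 197.3] [356.  186.5]
```

View pics/t13.png

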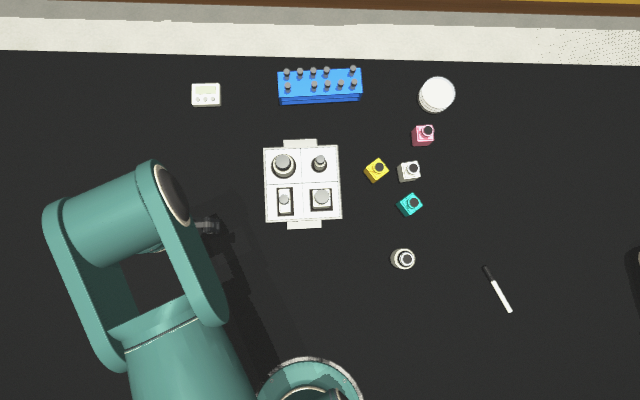

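View pics/t13c.png

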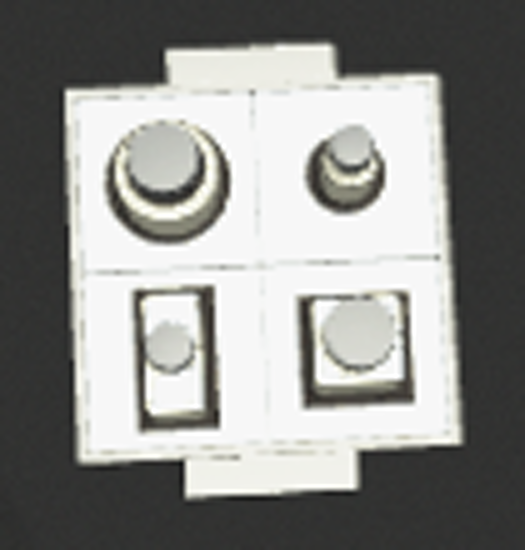

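View pics/s13c.png

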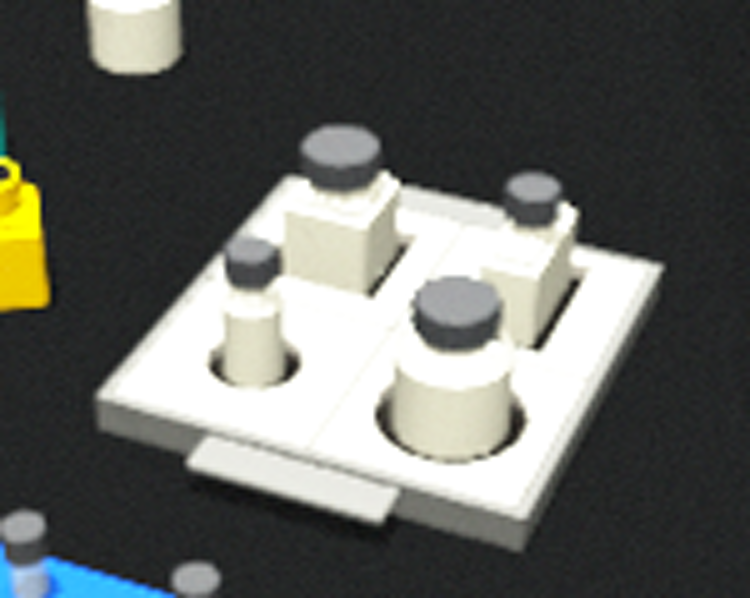

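```bash
python3 -c "
from plant import *
print(finish_job())"
```

```text
the job is handed in; nothing more can be done
None
```

All four capped bottles are in their own seats, and I handed the job in at about 30 s of the 96 s allowed. I loaded them in the order oblong, square, slim, wide. Each was gripped on its body, carried upright, lowered to the seat floor and released.

- **Final pictures:** The top and scene views show every bottle upright inside its own recess.
- **Height check:** In the scene view the cap tops lie within about 1 px of where a bottle standing on the seat floor would put them. That is a cap top 89 mm above the bench; a bottle 11 mm higher would appear about 4 px off.
- **Look-alikes:** The open wide and open square bottles and the coloured ones are at the same pixels as in the first picture.
- **Forces:** The highest force I read was about 8 N, just after closing the gripper. I read it only between moves, so peaks during a move were not seen.

No check failed. The top and wrist views disagreed by about 2 mm at most on the positions I measured in both.

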